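# Stand the fallen oil bottle up in its holder and shut the keeper

## Robot

A 6-joint arm with a two-finger parallel gripper is mounted at the origin on a cart in front of the work surface, level with it; the furniture and walls round the work are solid. World frame = base frame: x ahead of the robot, y to its left, z up, the work surface at z = 0. Lengths are in mm, angles in rad, forces in N, time in s.
With the tool pointing down it reaches from about 275 to 750 mm from the base axis. Payload 10.2 kg.
Tool frame: the origin (TCP) lies at the centre of the arm's flange, where the gripper is bolted on; the fingertips stand 173 mm ahead of it and the grasp point (between the pads) lies 155 mm ahead of it; z points along the fingers, y is the line along which they close (so a half turn about z gives the same grasp; the last joint's range is limited). The gripper opens to 85 mm and grips with 20 to 120 N. Pads are 22 mm wide; open, the fingers measure 114 mm over their backs; the gripper's body (76 mm by 85 mm) begins 54 mm behind the grasp point. The pads swing forward as they close: fully open they stand 13 mm farther back than shut.
Start: joints at [-1.367, 0.313, 1.498, -0, 1.331, -0.223], TCP at [217.318, -477.918, 404.694] pointing down, gripper open.
Joint ranges: [-2.94, 2.94], [-0.97, 2.17], [0.19, 2.56], [-1.23, 4.37], [0.02, 3.11], [-2.88, 2.88]. Speed limits (rad/s): [2.39, 2.39, 3.01, 3.14, 3.14, 3.14].

## Interface

Orientations are given as a unit quaternion [w, x, y, z].
In Python, from rig import status, capture, camera_info, ticket gives the robot as it stands.
- The arm moves only by the shell command python3 -m crank 'ROWS' [FORCE]. ROWS is JSON, a list of rows, each a list of 7 numbers: the shift along the tool's x, y, z as a fraction of full scale, then the turn, a rotation vector about the tool's x, y, z as a fraction of full scale, then the closure, from 0 (fully open) to 1 (shut). A call has 1 to 12 rows; each row is the pose to reach, as a shift and turn from the pose commanded when the call began, along the tool's axes at that moment; what a row does not reach only later rows make up. Full scale, the value 1, is 0.1 m for a shift and 45 degrees for a turn. A row lasts 1/10 s, in which the tool goes at most 50 mm and 8.59 degrees, less where a joint would pass 70% of its speed; a pose out of reach is approached as far as the arm can. A call with a number of a shift or a turn outside -1 to 1 is refused whole. A call with a gripper value outside its range is refused whole. The fingers move at their own pace and stop on an object; FORCE is the grip in N (left out, the last holds). Time passes only in rows, so rows that repeat a pose let the fingers close. It gives the time, the measured TCP pose, the force, the opening and the grip force at its end, in the units of the state.
- status.sense(): the state, without advancing time (a new reading comes with each control period).
- capture(name): name is "scene" or "top" or "wrist"; returns (picture, depth): 420x560x3 uint8, red, green, blue; 420x560 float32, mm along the optical axis (not along the pixel's ray), 0 where there is no reading.
- camera_info(name): a dict with "K" (3x3 intrinsics, pixels), "D" ([k1, k2, p1, p2, k3] as OpenCV has them; the pictures are not rectified), "camera_from_world" (4x4, takes a point from world to camera coordinates). Camera axes: x right, y up, looking along -z (the intrinsics and any distortion apply to the point x, -y, -z); pixel columns grow to the right and rows downward; lengths in mm; the calibration is good to about 2 mm. A picture is of the moment at which its call begins: read the wrist's pose just before it. camera_info takes no time and is no camera call; for the wrist camera it gives the pose at the moment of the call.
- ticket.finish_job(): hands the job in; it is judged then, once.
The state is a dict: "time_s": time; "joints": joint angles; "dq": joint speeds; "tau": joint torques, N m; "eef_pos": TCP position; "ee_rot": TCP orientation; "force": force on the tool from outside, world axes, zero at the start; "wrist_torque": the same for the moment, N m; "grip_width": opening from 0.0 (shut) to 1.0 (fully open); "grip_force": force on a finger pad.
Only numpy, scipy, OpenCV 4.12 (cv2) and the standard library are available. Lean on these libraries where they do the work, as an engineer would, in place of code of your own. Each camera call takes 0.05 s, during which the arm holds its last target. There are 200 camera calls.

## Task

The oil bottle has toppled over on the table. Stand it upright on the floor of its blue holder, setting it down rather than dropping it, while the yellow keeper bar is still wide open; let go of it, then swing the keeper bar fully shut across the front so the bottle cannot fall again. Do not disturb the drink can, boring bar, open tin and steel block that stand around the work.

Things in the scene. Friction and masses are not known exactly. Their poses are not given: they have to be found in the camera images.
- oil_bottle: cream round squeeze bottle with red cap and thin spout, about 0.11 kg, starts lying on the table. Body 43 mm in diameter, 86 mm long, then a neck 23 mm in diameter to 98 mm, a thin spout to 142 mm. Origin: centre of its flat bottom; z axis: from bottom to spout (level while it lies). Firm body, gripped across its diameter; centre of mass about 41 mm from the bottom
- stand: blue holder fixed to the table, 100 x 100 mm, origin under its centre on the table, open front faces its -x. Fences 4 mm thick, tops 25 mm above the table, at left (+y), right and back of the bay; clear bay 58 mm wide, 29 mm from centre to back fence. Hinge post 12 mm in diameter, 45 mm high, at x -34, y +42 mm; stop plate 40 mm high at x -26, y -43 mm
- bay (a point): centre of the bay's floor (black rubber pad), 8 mm above the table, where the bottle's bottom centre belongs; axes as the stand's
- keeper (a joint): angle of the yellow keeper bar about the upright hinge post: 0 = shut, bar along the stand's -y across the front; grows as the free end swings forward; 1.57 = bar points along the stand's -x; end stops at 0 and 2.3. Starts wide open, stays where it is left, moves with under 1 N at the knob. Bar 8 mm wide, 26 to 38 mm above the table
- keeper_knob (a point): top of the black round knob on the keeper bar's free end: 16 mm in diameter, from 42 to 64 mm above the table, 84 mm from the hinge axis
- soda_can: drink can standing upright, 66 mm in diameter, 122 mm high, origin at the centre of its bottom; leave alone
- boring_bar: polished bar in a black round holder, standing, 51 mm in diameter at the foot, 187 mm high, origin at the centre of its foot; leave alone
- screw_tin: low round open tin of screws, 68 mm in diameter, 23 mm high, origin at the centre of its underside; leave alone
- block_123: ground steel block with holes, 51 x 76 x 25 mm, origin at the centre of its underside; leave alone
There are look-alikes about, which are no part of the job. Of the things shaped like the oil_bottle, the cream one is meant.

How it is judged:
By the outcome, as a careful person would: the job done as asked, in the order asked, and still so for the second after the job is handed in, with the robot touching nothing.
It also fails if it takes over 54 s, if anything falls off the work surface, if the arm or the gripper's body presses on something with over 40 N, if the wrist force passes 120 N, or if a joint passes its speed limit or range.

## Working session

There is one attempt and no reset: what is moved stays moved. The work goes in short steps, Python scripts to look and compute and a shell command to move; the robot and the scene stay as the last step left them, time stands still between calls to the robot, and variables do not carry over. Pictures are saved under pics/ and viewed, at most 12 in all, crops included, and the job is handed in when it is done.

```bash
mkdir -p pics; ls
python3 - <<'E'
from rig import status,capture,camera_info
import cv2,numpy as np
print(status.sense())
for n in("scene","top"):
    im,d=capture(n);np.savez(f"{n}0.npz",im=im,d=d)
    cv2.imwrite(f"pics/{n}0.png",im[:,:,::-1])
    c=camera_info(n);print(n,c)
E
```

```text
pics
{'time_s': 0.0, 'joints': array([-1.36742486e+00,  3.13434054e-01,  1.49842655e+00, -7.05330274e-06,
        1.33098938e+00, -2.23405858e-01]), 'dq': array([-0.00073582,  0.00050839, -0.00299679, -0.00186892, -0.00140814,
       -0.00052242]), 'tau': array([-5.41831378e-04, -4.12268364e+01, -2.59746355e+01, -2.04718708e-04,
        4.14494236e-03,  7.09094888e-05]), 'eef_pos': array([ 217.29581721, -477.87790234,  404.14706005]), 'ee_rot': array([-6.28667512e-04,  9.77318530e-01,  2.11773691e-01,  2.87232020e-06]), 'force': array([ 0.69845405, -0.3530356 , -0.64819903]), 'wrist_torque': array([ 0.00840909, -0.03754763, -0.04025154]), 'grip_force': 0.0, 'grip_width': 0.9995935806478812}
scene {'K': array([[473.78028061,   0.        , 281.74498096],
       [  0.        , 473.78028061, 207.8353883 ],
       [  0.        ,   0.        ,   1.        ]]), 'D': array([-0.08528928,  0.        ,  0.        ,  0.        ,  0.        ]), 'camera_from_world': array([[ 8.39744212e-01, -5.42977579e-01,  2.23772533e-03,
        -5.41382077e+02],
       [ 3.04637902e-01,  4.74542447e-01,  8.25836070e-01,
        -2.45407651e+02],
       [-4.49472366e-01, -6.92809364e-01,  5.63905824e-01,
        -1.32782229e+03],
       [ 0.00000000e+00,  0.00000000e+00,  0.00000000e+00,
         1.00000000e+00]])}
top {'K': array([[434.58684634,   0.        , 278.97649376],
       [  0.        , 434.58684634, 216.41319142],
       [  0.        ,   0.        ,   1.        ]]), 'D': array([0.00880713, 0.        , 0.        , 0.        , 0.        ]), 'camera_from_world': array([[-7.02063701e-03, -9.99968894e-01,  3.59455614e-03,
        -5.93927615e+00],
       [ 9.94554795e-01, -6.60876119e-03,  1.04005213e-01,
        -6.23560828e+02],
       [-1.03978222e-01,  4.30516590e-03,  9.94570256e-01,
        -1.47533698e+03],
       [ 0.00000000e+00,  0.00000000e+00,  0.00000000e+00,
         1.00000000e+00]])}
```

View pics/top0.png

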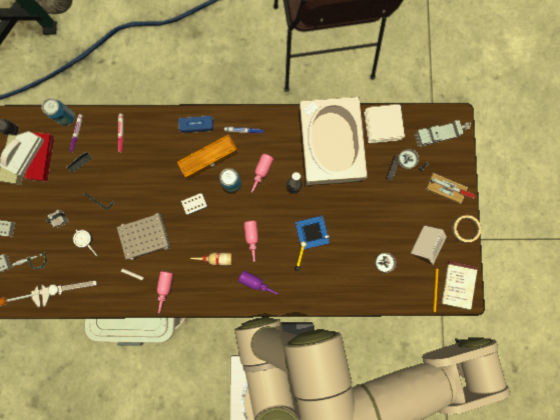

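View pics/scene0.png

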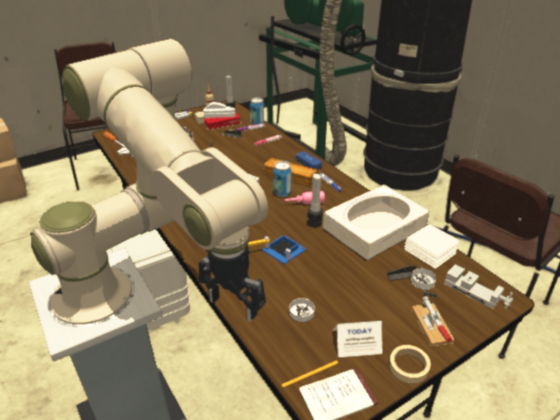

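Top view: the cream bottle lies at about (212,259) with its spout to the left. The blue stand is at (312,232), with the yellow bar running from (303,243) to (299,268). The can is at (230,180), the boring bar at (295,182) and the tin at (385,262).

```bash
cat > h.py <<'E'
import numpy as np,cv2
from rig import status,capture,camera_info
def ray(c,uv):
    p=cv2.undistortPoints(np.float64(uv).reshape(-1,1,2),c["K"],c["D"])[:,0]
    M=c["camera_from_world"];R=M[:3,:3];o=-R.T@M[:3,3]
    return o,np.c_[p[:,0],-p[:,1],-np.ones(len(p))]@R
def onz(c,uv,z):
    o,d=ray(c,uv);return o+d*((z-o[2])/d[:,2])[:,None]
def proj(c,P):
    M=c["camera_from_world"];q=np.atleast_2d(P)@M[:3,:3].T+M[:3,3]
    return cv2.projectPoints(q*[1,-1,-1],np.zeros(3),np.zeros(3),c["K"],c["D"])[0][:,0]
def mask(im,lo,hi):
    return cv2.inRange(cv2.cvtColor(im,cv2.COLOR_RGB2HSV),np.array(lo),np.array(hi))
def blobs(m,amin):
    n,l,s,c=cv2.connectedComponentsWithStats(m)
    return [(np.argwhere(l==i)[:,::-1].astype(float),s[i],c[i]) for i in range(1,n) if s[i][4]>=amin]
E
python3 - <<'E'
from h import *
c=camera_info("top");im=np.load("top0.npz")["im"]
for n,lo,hi,box in(("blue",(100,120,60),(125,255,255),(290,210,335,255)),("yel",(18,120,120),(35,255,255),(285,235,310,280)),("bottle",(0,40,110),(35,255,255),(185,248,240,272))):
    m=mask(im,lo,hi);k=np.zeros_like(m);x0,y0,x1,y1=box;k[y0:y1,x0:x1]=m[y0:y1,x0:x1]
    for p,s,ce in blobs(k,15):
        r=cv2.minAreaRect(p.astype(np.float32));z={"blue":20,"yel":38,"bottle":21}[n]
        print(n,s,ce,r,onz(c,cv2.boxPoints(r),z)[:,:2].round(),onz(c,[ce],z).round())
crop=im[200:290,180:340];cv2.imwrite("pics/crop0.png",cv2.resize(crop,None,fx=5,fy=5,interpolation=cv2.INTER_CUBIC)[:,:,::-1])
for uv,z in(((385,262),23),((230,180),122),((295,182),150)): print(onz(c,[uv],z).round())
E
```

```text
blue [296 216  33  33 480] [312.25       231.49791667] ((311.8763732910156, 232.2977294921875), (27.957534790039062, 27.957534790039062), 77.00537872314453) [[ 605.  -67.]
 [ 627. -162.]
 [ 531. -182.]
 [ 510.  -87.]] [[ 571. -126.   20.]]
yel [297 244   7  22  71] [300.11267606 255.35211268] ((300.281982421875, 254.80166625976562), (3.550109624862671, 21.35791778564453), 13.240520477294922) [[456. -68.]
 [527. -85.]
 [524. -97.]
 [453. -79.]] [[488. -82.  38.]]
bottle [190 253  42  12 348] [215.88793103 258.43390805] ((210.5, 258.5), (11.0, 41.0), 90.0) [[499. 299.]
 [498. 157.]
 [461. 157.]
 [462. 298.]] [[480. 209.  21.]]
[[ 464. -375.   23.]]
[[736. 150. 122.]]
[[722. -62. 150.]]
```

View pics/crop0.png

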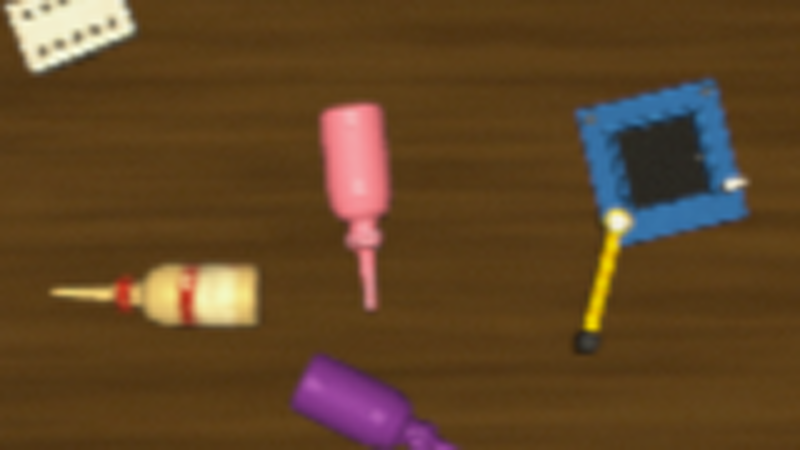

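The crop shows the stand turned about +12°, with the keeper open about 2.0 rad. The bottle lies along y: its bottom is at crop x≈258 and its spout points to +y. Next I'll move over the stand for a wrist view.

```bash
for i in 1 2 3 ; do python3 -m crank '[[0.98,-0.56,0,0,0,0,0],[0.98,-0.56,0,0,0,0,0],[0.98,-0.56,0,0,0,0,0]]' | tail -c 600; done
python3 -m crank '[[0.5,-0.56,0,0,0,0,0],[0.5,-0.56,0,0,0,0,0],[0.5,-0.56,0,0,0,0,0],[0.5,-0.56,0,0,0,0,0],[0.5,-0.56,0,0,0,0,0]]'
python3 - <<'E'
from h import *
s=status.sense();print(s["joints"].round(3),s["eef_pos"])
c=camera_info("wrist");im,d=capture("wrist");np.savez("w1.npz",im=im,d=d,**c);cv2.imwrite("pics/w1.png",im[:,:,::-1])
M=c["camera_from_world"];print((-M[:3,:3].T@M[:3,3]).round(),M[:3,:3].round(2),c["K"][0,0]);print(proj(c,[[567,-124,8],[527,-91,45],[448,-75,64],[480,157,20]]))
E
```

```text
time_s: 0.4
eef_pos: [285.0, -383.4, 404.6]
ee_rot: [-0.001, 0.977, 0.213, 0.0]
force: [0.3, -0.2, -0.3]
grip_width: 0.998
grip_force: 0.0
time_s: 0.7
eef_pos: [350.8, -292.1, 404.7]
ee_rot: [-0.0, 0.977, 0.213, 0.0]
force: [0.8, -0.6, -0.0]
grip_width: 0.999
grip_force: 0.0
time_s: 1.0
eef_pos: [416.8, -200.9, 404.6]
ee_rot: [-0.0, 0.977, 0.213, 0.0]
force: [1.1, -1.1, -0.0]
grip_width: 0.998
grip_force: 0.0
time_s: 1.5
eef_pos: [437.6, -132.8, 404.6]
ee_rot: [0.0, 0.977, 0.211, -0.0]
force: [0.6, 0.4, 0.2]
grip_width: 1.0
grip_force: 0.0
[-0.552  0.163  1.689 -0.     1.289  0.594] [ 437.55445988 -132.825918    404.58852039]
[ 504. -104.  374.] [[ 0.41 -0.91  0.  ]
 [ 0.87  0.39 -0.29]
 [ 0.26  0.12  0.96]] 302.99700617245105
[[321.9704522   70.92848892]
 [280.42950031  89.22425688]
 [234.24874895 155.45308084]
 [ 59.19894824  40.36076223]]
```

View pics/w1.png

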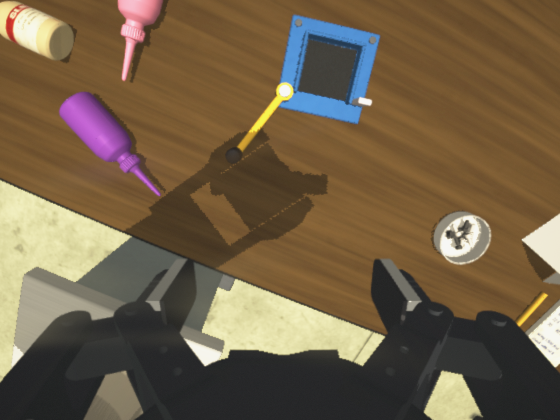

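The wrist view is clear: stand with its black pad at about (330,68), hinge at (285,92), knob at (234,156) and bottle at the upper left. I'll measure the stand from this, then move over to the bottle.

```bash
cat > seg.py <<'E'
import sys;from h import *
from scipy.spatial.transform import Rotation as Ro,Slerp
def cur():
    s=status.sense();q=s["ee_rot"];return s["eef_pos"],Ro.from_quat([*q[1:],q[0]])
def plan(p1,R1,n,p0=None,R0=None):
    a,b=cur();p0=a if p0 is None else p0;R0=b if R0 is None else R0
    rv=(R0.inv()*R1).as_rotvec()
    for i in range(n):
        A=R0*Ro.from_rotvec(rv*i/n);sh=A.inv().apply((np.array(p1)-p0)/n)/100
        print(i,"shift",sh.round(3),"turn",np.round(rv/n/np.radians(45),3),"rows>=",round(max(np.linalg.norm(sh)*2,np.degrees(np.linalg.norm(rv))/n/8.59),1))
def tool(zdir,ydir):
    z=np.array(zdir,float);z/=np.linalg.norm(z);y=np.array(ydir,float);y-=z*(y@z);y/=np.linalg.norm(y)
    return Ro.from_matrix(np.c_[np.cross(y,z),y,z])
E
python3 - <<'E'
from seg import *
w=np.load("w1.npz");c={k:w[k] for k in w.files};im=c["im"]
m=mask(im,(100,120,50),(125,255,255))
p=max(blobs(m,300),key=lambda b:len(b[0]))[0]
r=cv2.minAreaRect(p.astype(np.float32));print(r)
sub=mask(im,(0,0,0),(180,255,60));sub[:45]=0;sub[102:]=0;sub[:,:295]=0;sub[:,365:]=0
# pad: inside blue hull, not blue
h=cv2.convexHull(p.astype(np.int32));k=np.zeros_like(m);cv2.fillConvexPoly(k,h,255)
b=max(blobs(cv2.bitwise_and(k,sub),100),key=lambda b:len(b[0]));r=cv2.minAreaRect(b[0].astype(np.float32));print("pad",b[1],r,onz(c,[r[0]],8),onz(c,cv2.boxPoints(r),8).round(1)[:,:2])
y=mask(im,(18,120,120),(35,255,255));y[:80]=0;y[165:]=0;y[:,:225]=0;y[:,300:]=0
q=max(blobs(y,50),key=lambda b:len(b[0]))[0];print("yel",onz(c,q,38)[:,:2].mean(0))
L=cv2.fitLine(onz(c,q,38)[:,:2].astype(np.float32),cv2.DIST_L2,0,.01,.01).ravel();print(L,np.degrees(np.arctan2(L[1],L[0])))
print("hinge",onz(c,[(285,91)],45),"knob",onz(c,[(234,155)],64))
ap=cv2.approxPolyDP(h,6,True)[:,0];print(ap.tolist(),onz(c,ap,8).round(1)[:,:2])
# next: over bottle, turn tool y to +x
plan([430,150,404.6],tool([0,0,-1],[1,0,0]),3)
E
```

```text
((326.2882080078125, 69.45294189453125), (88.8330307006836, 92.73778533935547), 12.52880859375)Traceback (most recent call last):
  File "<stdin>", line 9, in <module>
ValueError: max() iterable argument is empty
```

Run:
```python
from seg import *
w=np.load("w1.npz");c={k:w[k] for k in w.files};im=c["im"]
m=mask(im,(100,120,50),(125,255,255))
p=max(blobs(m,300),key=lambda b:len(b[0]))[0]
print(im[68,328],im[50,320])
h=cv2.convexHull(p.astype(np.int32));k=np.zeros_like(m);cv2.fillConvexPoly(k,h,255)
sub=cv2.inRange(im,(15,15,15),(75,75,75));k=cv2.erode(k,np.ones((7,7)))
b=max(blobs(cv2.bitwise_and(k,sub),50),key=lambda b:len(b[0]));r=cv2.minAreaRect(b[0].astype(np.float32));print("pad",b[1],r,onz(c,[r[0]],8),onz(c,cv2.boxPoints(r),8).round(1)[:,:2].tolist())
y=mask(im,(18,120,120),(35,255,255));y[:80]=0;y[165:]=0;y[:,:225]=0;y[:,300:]=0
q=max(blobs(y,50),key=lambda b:len(b[0]))[0]
L=cv2.fitLine(onz(c,q,38)[:,:2].astype(np.float32),cv2.DIST_L2,0,.01,.01).ravel();print("yel",L,np.degrees(np.arctan2(L[1],L[0])))
print("hinge",onz(c,[(285,91)],45),"knob",onz(c,[(234,155)],64))
ap=cv2.approxPolyDP(h,6,True)[:,0];print(ap.tolist(),onz(c,ap,8).round(1)[:,:2].tolist())
plan([430,150,404.6],tool([0,0,-1],[1,0,0]),3)
```

```text
[67 64 59] [67 65 60]
pad [ 299   40   58   61 2478] ((327.0705871582031, 69.6823501586914), (49.026283264160156, 51.846378326416016), 12.52880859375) [[ 570.60687317 -128.64327711    8.        ]] [[537.2, -107.5], [590.9, -96.2], [603.5, -149.3], [549.7, -162.6]]
yel [ 9.6784061e-01 -2.5156420e-01  4.9402390e+02 -8.5883934e+01] -14.570092
hinge [[527.34775711 -95.98596299  45.        ]] knob [[448.32409615 -74.59594448  64.        ]]
[[379, 36], [356, 123], [279, 106], [294, 15]] [[626.9, -165.3], [532.3, -185.6], [512.1, -95.6], [606.3, -71.2]]
0 shift [ 0.366 -0.869 -0.   ] turn [-0.     0.    -0.486] rows>= 2.5
1 shift [ 0.663 -0.67  -0.   ] turn [-0.     0.    -0.486] rows>= 2.5
2 shift [ 0.865 -0.375 -0.   ] turn [-0.     0.    -0.486] rows>= 2.5
```

```bash
python3 -m crank '[[0.37,-0.87,0,0,0,-0.486,0],[0.37,-0.87,0,0,0,-0.486,0],[0.37,-0.87,0,0,0,-0.486,0]]' | head -3
python3 -m crank '[[0.66,-0.67,0,0,0,-0.486,0],[0.66,-0.67,0,0,0,-0.486,0],[0.66,-0.67,0,0,0,-0.486,0]]' | head -3
python3 -m crank '[[0.86,0,0,0,0,-0.486,0],[0.86,0,0,0,0,-0.486,0],[0.86,0,0,0,0,-0.486,0],[0.86,0,0,0,0,-0.486,0],[0.86,0,0,0,0,-0.486,0]]'
python3 - <<'E'
from h import *
s=status.sense();print(s["joints"].round(3),s["eef_pos"])
c=camera_info("wrist");im,d=capture("wrist");np.savez("w2.npz",im=im,d=d,**c);cv2.imwrite("pics/w2.png",im[:,:,::-1])
E
```

```text
time_s: 1.85
eef_pos: [434.9, -34.5, 404.8]
ee_rot: [-0.0, 0.918, 0.397, 0.0]
time_s: 2.15
eef_pos: [432.1, 59.6, 404.8]
ee_rot: [-0.0, 0.826, 0.564, 0.0]
time_s: 2.65
eef_pos: [464.6, 135.9, 404.6]
ee_rot: [-0.0, 0.708, 0.706, -0.0]
force: [0.3, -0.1, -0.2]
grip_width: 0.999
grip_force: 0.0
[ 0.042  0.223  1.616 -0.     1.303  0.044] [464.62489823 135.87589906 404.61575863]
```

View pics/w2.png

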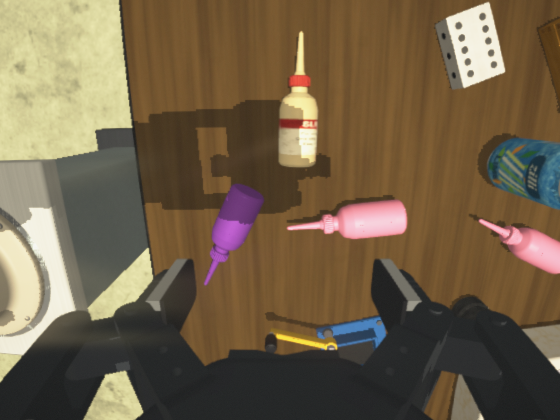

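The bottle appears upright in the picture: spout tip at (301,32), body from column 278 to 318, bottom edge near row 166.

Run:
```python
from seg import *
w=np.load("w2.npz");c={k:w[k] for k in w.files};im=c["im"]
b=cv2.cvtColor(im,cv2.COLOR_RGB2HSV)
m=cv2.inRange(im,(130,100,40),(255,255,255));m[:,:265]=0;m[:,330:]=0;m[185:]=0;m[:25]=0
m=cv2.morphologyEx(m,cv2.MORPH_CLOSE,np.ones((5,5)))
p=max(blobs(m,300),key=lambda b:len(b[0]));print(p[1])
q=p[0]
for r in(40,60,105,115,130,145,155,160,164,167):
    x=q[q[:,1]==r][:,0]
    if len(x):P=onz(c,[(x.min(),r),(x.max()+1,r)],21.5);print(r,x.min(),x.max(),P[:,:2].round(1).tolist(),P[:,0].mean().round(1))
rb=q[:,1].max();x=q[q[:,1]==rb][:,0].mean();o,_=ray(c,[(x,rb)])
print("cam",o,"bottom row",rb,[onz(c,[(x,rb)],z).round(1).tolist() for z in(0,10,21.5)], "tip",onz(c,[q[q[:,1].argmin()]],21.5))
```

```text
[ 279   86   40   81 2607]
105 281.0 317.0 [[461.2, 219.6], [502.3, 219.6]] 481.8
115 280.0 318.0 [[460.0, 208.8], [503.7, 208.8]] 481.9
130 279.0 317.0 [[458.8, 192.4], [503.0, 192.3]] 480.9
145 279.0 316.0 [[458.7, 175.6], [502.3, 175.5]] 480.5
155 279.0 315.0 [[458.6, 164.1], [501.5, 164.0]] 480.0
160 279.0 315.0 [[458.6, 158.3], [501.6, 158.2]] 480.1
164 281.0 313.0 [[460.9, 153.6], [499.4, 153.6]] 480.1
cam [464.01396177 207.477185   374.22205944] bottom row 166.0 [[[481.7, 147.8, 0.0]], [[481.3, 149.4, 10.0]], [[480.7, 151.2, 21.5]]] tip [[474.4447182 239.6282967  21.5      ]]
```

Run:
```python
from seg import *
a=np.array([.035,1,0]);a/=np.linalg.norm(a);G=np.array([481.9,210,21.5])
t=-np.array([0,0,1])*np.cos(np.pi/6)-a*.5;R=tool(t,[1,-.035,0])
plan(G-251*t,R,3);print("then");plan(G-161*t,R,1,G-251*t,R);print(G-161*t)
```

```text
0 shift [0.666 0.071 0.553] turn [ 0.004 -0.222  0.013] rows>= 1.7
1 shift [0.752 0.065 0.428] turn [ 0.004 -0.222  0.013] rows>= 1.7
2 shift [0.816 0.057 0.291] turn [ 0.004 -0.222  0.013] rows>= 1.7
then
0 shift [-0.  -0.   0.9] turn [0. 0. 0.] rows>= 1.8
[484.71577587 290.450739   160.93009001]
```

```bash
python3 -m crank '[[0.67,0.07,0.55,0,-0.222,0.013,0],[0.67,0.07,0.55,0,-0.222,0.013,0],[0.67,0.07,0.55,0,-0.222,0.013,0]]' | head -3
python3 -m crank '[[0.75,0.065,0.43,0,-0.222,0.013,0],[0.75,0.065,0.43,0,-0.222,0.013,0],[0.75,0.065,0.43,0,-0.222,0.013,0]]' | head -3
python3 -m crank '[[0.82,0.057,0.29,0,-0.222,0.013,0],[0.82,0.057,0.29,0,-0.222,0.013,0],[0.82,0.057,0.29,0,-0.222,0.013,0],[0.82,0.057,0.29,0,-0.222,0.013,0],[0.82,0.057,0.29,0,-0.222,0.013,0]]'
python3 - <<'E'
from seg import *
a=np.array([.035,1,0]);a/=np.linalg.norm(a);G=np.array([481.9,210,21.5])
t=-np.array([0,0,1])*np.cos(np.pi/6)-a*.5;R=tool(t,[1,-.035,0])
print(status.sense()["joints"].round(3));plan(G-161*t,R,1)
c=camera_info("wrist");im,d=capture("wrist");np.savez("w3.npz",im=im,d=d,**c);cv2.imwrite("pics/w3.png",im[:,:,::-1])
print(proj(c,[G,G-55*a,G+31*a,G+[0,0,21.5],G-55*a+[0,0,21.5]]).round())
E
```

```text
time_s: 3.0
eef_pos: [471.0, 205.2, 346.8]
ee_rot: [0.06, 0.707, 0.701, -0.064]
time_s: 3.3
eef_pos: [478.3, 271.2, 291.8]
ee_rot: [0.122, 0.703, 0.69, -0.124]
time_s: 3.8
eef_pos: [486.4, 335.7, 240.9]
ee_rot: [0.183, 0.694, 0.672, -0.182]
force: [0.2, 0.3, 0.4]
grip_width: 1.001
grip_force: 0.0
[ 0.468  0.685  1.4   -0.471  1.343  0.676]
0 shift [ 0.006 -0.012  0.919] turn [ 0.014 -0.003 -0.001] rows>= 1.8
[[281. 213.]
 [281. 254.]
 [281. 183.]
 [281. 235.]
 [281. 275.]]
```

View pics/w3.png

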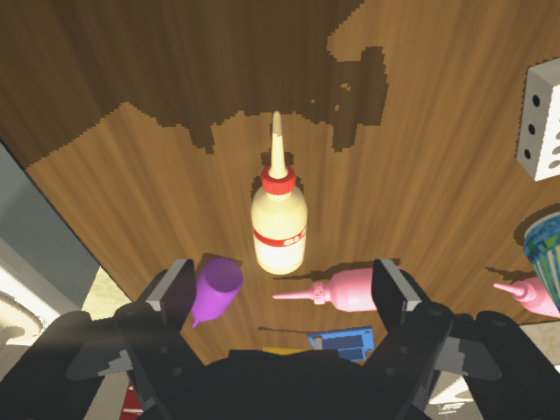

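The bottle is centred between the fingers, at column ≈280, with its bottom at row 273 against 275 predicted. I'll go in and grasp.

```bash
python3 -m crank '[[0,-0.01,0.4,0.014,0,0,0],[0,-0.01,0.7,0.014,0,0,0],[0.006,-0.01,0.9,0.014,0,0,0],[0.006,-0.01,0.92,0.014,0,0,0],[0.006,-0.01,0.92,0.014,0,0,0],[0.006,-0.01,0.92,0.014,0,0,0]]'
python3 -m crank '[[0,0,0,0,0,0,1],[0,0,0,0,0,0,1],[0,0,0,0,0,0,1],[0,0,0,0,0,0,1],[0,0,0,0,0,0,1],[0,0,0,0,0,0,1],[0,0,0,0,0,0,1],[0,0,0,0,0,0,1],[0,0,0,0,0,0,1],[0,0,0,0,0,0,1]]' 40
```

```text
time_s: 4.45
eef_pos: [484.5, 292.0, 160.7]
ee_rot: [0.18, 0.695, 0.671, -0.185]
force: [0.2, -0.0, 0.1]
grip_width: 0.998
grip_force: 0.0
time_s: 5.45
eef_pos: [484.1, 292.0, 159.7]
ee_rot: [0.179, 0.694, 0.672, -0.186]
force: [-2.4, 2.4, 5.8]
grip_width: 0.481
grip_force: 40.6
```

```bash
cat > goal.py <<'E'
from seg import *
p0=np.array([484.1,292.0,159.7]);R0=Ro.from_quat([.694,.672,-.186,.179])
a=np.array([.035,1,0]);a/=np.linalg.norm(a)
B0=np.array([480.0,155,21.5])          # bottle bottom centre at grasp
aT=R0.inv().apply(a);bT=R0.inv().apply(B0-p0)
def goal(phi,B):
    f=np.array([np.cos(phi),np.sin(phi),0]);z=np.array([0,0,1])
    # tool z in bottle terms
    tz=aT[2];t=f*np.sqrt(1-tz*tz)+z*tz
    R1=Ro.align_vectors([z,t],[aT,[0,0,1]],weights=[1000,1])[0]
    return np.array(B)-R1.apply(bT),R1
E
python3 - <<'E'
from goal import *
print(aT,bT);p,R=goal(np.radians(5),[570,-129,10]);print(p,R.as_matrix().round(2))
q0,r0=cur();plan(p0+[0,0,140],r0,2);print("rot");plan(p+[0,0,155],R,5,p0+[0,0,140],r0)
E
```

```text
[ 0.86670372  0.00236823 -0.49881766] [-49.85572227   0.58173619 188.14653475]
[ 432.26343728 -140.32968328  147.0595767 ] [[ 0.5   0.09  0.86]
 [ 0.05 -1.    0.08]
 [ 0.87  0.   -0.5 ]]
0 shift [-0.35  -0.001 -0.606] turn [0. 0. 0.] rows>= 1.4
1 shift [-0.35  -0.001 -0.606] turn [0. 0. 0.] rows>= 1.4
rot
0 shift [-0.754 -0.075  0.429] turn [-0.105  0.322  0.389] rows>= 2.7
1 shift [-0.828  0.143  0.229] turn [-0.105  0.322  0.389] rows>= 2.7
2 shift [-0.782  0.38   0.045] turn [-0.105  0.322  0.389] rows>= 2.7
3 shift [-0.624  0.6   -0.094] turn [-0.105  0.322  0.389] rows>= 2.7
4 shift [-0.379  0.766 -0.165] turn [-0.105  0.322  0.389] rows>= 2.7
```

```bash
python3 -m crank '[[-0.1,0,-0.17,0,0,0,1],[-0.2,0,-0.35,0,0,0,1],[-0.35,0,-0.606,0,0,0,1],[-0.35,0,-0.606,0,0,0,1]]'
python3 -m crank '[[-0.2,0,-0.35,0,0,0,1],[-0.35,0,-0.606,0,0,0,1],[-0.35,0,-0.606,0,0,0,1],[-0.35,0,-0.606,0,0,0,1]]'
python3 -m crank '[[-0.25,-0.025,0.14,-0.03,0.1,0.13,1],[-0.5,-0.05,0.28,-0.07,0.21,0.26,1],[-0.754,-0.075,0.429,-0.105,0.322,0.389,1],[-0.754,-0.075,0.429,-0.105,0.322,0.389,1],[-0.754,-0.075,0.429,-0.105,0.322,0.389,1]]'
python3 - <<'E'
from goal import *
p,R=goal(np.radians(5),[570,-129,10])
print(status.sense()["joints"].round(2));plan(p+[0,0,155],R,4)
E
```

```text
time_s: 5.85
eef_pos: [484.8, 292.0, 232.3]
ee_rot: [0.18, 0.695, 0.671, -0.184]
force: [0.1, 0.1, -1.3]
grip_width: 0.477
grip_force: 41.1
time_s: 6.25
eef_pos: [484.1, 291.6, 298.1]
ee_rot: [0.179, 0.694, 0.672, -0.187]
force: [0.6, 0.5, -1.3]
grip_width: 0.481
grip_force: 41.4
time_s: 6.75
eef_pos: [473.8, 204.8, 298.3]
ee_rot: [0.147, 0.798, 0.583, -0.042]
force: [-0.6, 0.6, -1.4]
grip_width: 0.478
grip_force: 41.4
[ 0.23  0.41  1.66 -0.35  1.05  0.71]
0 shift [-0.827  0.144  0.226] turn [-0.106  0.323  0.389] rows>= 2.7
1 shift [-0.78   0.381  0.041] turn [-0.106  0.323  0.389] rows>= 2.7
2 shift [-0.621  0.6   -0.098] turn [-0.106  0.323  0.389] rows>= 2.7
3 shift [-0.375  0.766 -0.169] turn [-0.106  0.323  0.389] rows>= 2.7
```

```bash
python3 -m crank '[[-0.41,0.07,0.11,-0.053,0.16,0.195,1],[-0.827,0.144,0.226,-0.106,0.323,0.389,1],[-0.827,0.144,0.226,-0.106,0.323,0.389,1],[-0.827,0.144,0.226,-0.106,0.323,0.389,1],[-0.827,0.144,0.226,-0.106,0.323,0.389,1]]' | head -3
python3 -m crank '[[-0.4,0.19,0.02,-0.053,0.16,0.195,1],[-0.78,0.381,0.041,-0.106,0.323,0.389,1],[-0.78,0.381,0.041,-0.106,0.323,0.389,1],[-0.78,0.381,0.041,-0.106,0.323,0.389,1],[-0.78,0.381,0.041,-0.106,0.323,0.389,1]]' | head -3
python3 -m crank '[[-0.31,0.3,-0.05,-0.053,0.16,0.195,1],[-0.62,0.6,-0.098,-0.106,0.323,0.389,1],[-0.62,0.6,-0.098,-0.106,0.323,0.389,1],[-0.62,0.6,-0.098,-0.106,0.323,0.389,1],[-0.62,0.6,-0.098,-0.106,0.323,0.389,1]]' | head -3
python3 -m crank '[[-0.19,0.38,-0.08,-0.053,0.16,0.195,1],[-0.375,0.766,-0.169,-0.106,0.323,0.389,1],[-0.375,0.766,-0.169,-0.106,0.323,0.389,1],[-0.375,0.766,-0.169,-0.106,0.323,0.389,1],[-0.375,0.766,-0.169,-0.106,0.323,0.389,1],[-0.375,0.766,-0.169,-0.106,0.323,0.389,1]]'
python3 - <<'E'
from goal import *
p,R=goal(np.radians(5),[570,-129,10])
print(status.sense()["joints"].round(2));plan(p+[0,0,155],R,1)
ims=[]
for n in("scene","wrist"):
    c=camera_info(n);im,d=capture(n);np.savez(f"{n}4.npz",im=im,d=d,**c)
    if n=="scene":
        u,v=proj(c,[570,-129,120])[0].astype(int);print(u,v);x0,y0=max(u-75,0),max(v-75,0);im=cv2.resize(im[y0:y0+150,x0:x0+150],(420,420),interpolation=cv2.INTER_CUBIC);print(x0,y0)
        im=cv2.resize(im,(380,380))
    else: im=cv2.copyMakeBorder(cv2.resize(im,(420,315)),0,65,0,0,cv2.BORDER_CONSTANT)
    ims.append(im)
cv2.imwrite("pics/c4.png",np.hstack(ims)[:,:,::-1])
E
```

```text
time_s: 7.25
eef_pos: [463.7, 119.7, 299.8]
ee_rot: [0.11, 0.868, 0.472, 0.105]
time_s: 7.75
eef_pos: [453.4, 33.6, 300.9]
ee_rot: [0.068, 0.904, 0.341, 0.249]
time_s: 8.25
eef_pos: [443.2, -53.1, 301.8]
ee_rot: [0.023, 0.903, 0.194, 0.383]
time_s: 8.85
eef_pos: [432.9, -138.7, 303.0]
ee_rot: [-0.022, 0.865, 0.041, 0.5]
force: [0.0, -0.4, -0.8]
grip_width: 0.479
grip_force: 41.5
[-0.68  0.22  2.06  1.6   0.65 -0.5 ]
0 shift [-0.012  0.016 -0.002] turn [-0.004 -0.001  0.003] rows>= 0.0
284 219
209 144
```

View pics/c4.png

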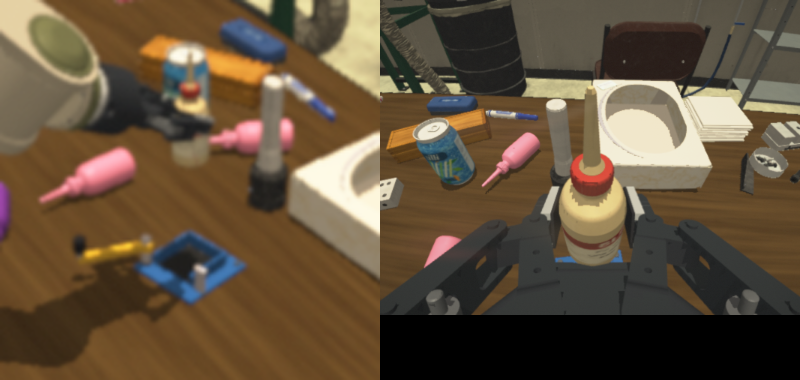

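The bottle hangs upright in the scene view, with its cap at crop (190,90) and its bottom at about (190,163). The keeper is still open. Next I'll compare the bottle's measured pose with the prediction.

Run:
```python
from goal import *
w=np.load("scene4.npz");c={k:w[k] for k in w.files};im=c["im"]
p,R=cur();B=p+R.apply(bT);A=R.apply(aT);print("pred",B.round(1),A.round(3))
print("pred bottom,cap,tip",proj(c,[B,B+92*A,B+142*A]).round(1).tolist(), "bottom lowest",proj(c,[B+[-10,-18,0]]).round(1))
sub=im[144:230,262:306]
red=mask(im,(0,150,90),(6,255,255))|mask(im,(172,150,90),(180,255,255))
for m,b in((red,(160,200)),(mask(im,(12,40,120),(32,200,255)),(150,215))):
    k=np.zeros_like(m);k[b[0]:b[1],268:300]=m[b[0]:b[1],268:300]
    for q in blobs(k,6):print(q[1],q[2].round(1))
w=np.load("wrist4.npz");c={k:w[k] for k in w.files};im=c["im"]
print("wrist pred bottom-front,cap,tip",proj(c,[B,B+92*A,B+142*A]).round(1).tolist())
red=mask(im,(0,150,90),(6,255,255))|mask(im,(172,150,90),(180,255,255))
for q in blobs(red,100):print(q[1],q[2].round(1))
m=mask(im,(12,40,120),(32,200,255));
for q in blobs(m,300):
    Q=q[0];print(q[1],Q[Q[:,1].argmin()])
```

```text
pred [ 570.8 -127.3  166.2] [-0.002 -0.     1.   ]
pred bottom,cap,tip [[284.2, 206.0], [284.4, 179.3], [284.4, 164.0]] bottom lowest [[284.7 210. ]]
[281 178   6   4  15] [283.4 180. ]
[268 157  32  22 286] [284.1 165.3]
[278 180  15  11  96] [285.4 185.6]
[277 198  16  12 129] [284.2 203.8]
wrist pred bottom-front,cap,tip [[281.4, 322.8], [281.2, 230.0], [281.1, 116.5]]
[ 254  205   57   56 1789] [282.2 237. ]
[  0 101  43  23 511] [  0. 101.]
[  189   104   309   220 16977] [194. 104.]
[ 299  112  111   92 7291] [330. 112.]
[483 135  77  18 883] [489. 135.]
[   8  144  133   56 2359] [137. 144.]
[496 196  43  42 440] [507. 196.]
[  0 236  23  33 451] [ 20. 236.]
[ 246  315   72   38 1086] [246. 315.]
```

Run:
```python
from goal import *
p,R=goal(np.radians(5),[570,-129,16])
plan(p,R,2);print((cur()[1].inv()).apply([0,0,-1]))
```

```text
0 shift [-0.652  0.004  0.37 ] turn [-0.001 -0.001  0.001] rows>= 1.5
1 shift [-0.652  0.004  0.371] turn [-0.001 -0.001  0.001] rows>= 1.5
[-0.86753449 -0.00241286  0.49737118]
```

```bash
python3 -m crank '[[-0.3,0.004,0.17,0,0,0,1],[-0.65,0.008,0.37,0,0,0,1],[-0.65,0.008,0.37,0,0,0,1],[-0.65,0.008,0.37,0,0,0,1]]' | head -4
python3 -m crank '[[-0.2,0.004,0.11,0,0,0,1],[-0.4,0.004,0.23,0,0,0,1],[-0.55,0.004,0.31,0,0,0,1],[-0.65,0.004,0.37,0,0,0,1],[-0.65,0.004,0.37,0,0,0,1],[-0.65,0.004,0.37,0,0,0,1]]'
python3 - <<'E'
from goal import *
p,R=cur();B=p+R.apply(bT);A=R.apply(aT);print("pred",B.round(1),A.round(3),status.sense()["joints"].round(2))
c=camera_info("top");im,d=capture("top");np.savez("top5.npz",im=im)
cs=camera_info("scene");i2,d=capture("scene");a=cv2.resize(im[195:285,260:350],(380,380),interpolation=cv2.INTER_CUBIC)
u,v=proj(cs,[570,-129,40])[0].astype(int);b=cv2.resize(i2[v-45:v+45,u-45:u+45],(380,380),interpolation=cv2.INTER_CUBIC);print(u,v)
cv2.imwrite("pics/c5.png",np.hstack([a,b])[:,:,::-1])
E
```

```text
time_s: 9.35
eef_pos: [432.8, -140.7, 228.8]
ee_rot: [-0.022, 0.864, 0.039, 0.501]
force: [0.5, -0.4, -1.0]
time_s: 9.95
eef_pos: [433.0, -141.6, 155.1]
ee_rot: [-0.021, 0.863, 0.039, 0.502]
force: [0.1, 0.1, -0.8]
grip_width: 0.484
grip_force: 41.5
pred [ 571.5 -130.3   18.8] [-0.005 -0.     1.   ] [-0.69  0.57  2.12  2.09  0.78 -1.13]
284 239
```

View pics/c5.png

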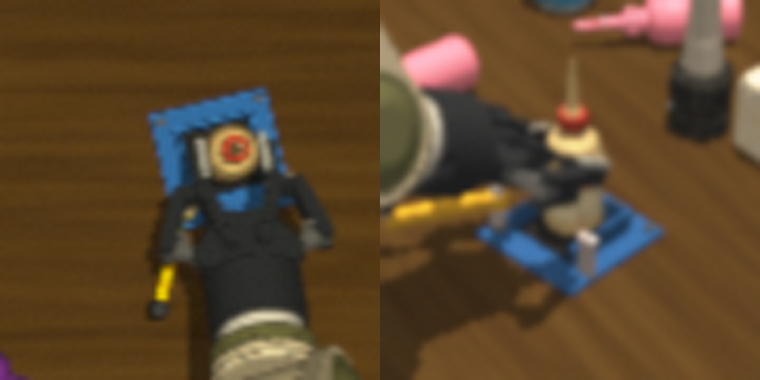

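The bottle is inside the bay opening. In the top view its cap is at crop (235,150), and the gripper is clear of the knob and the post. I'll check that cap position against the calibration, then descend gently.

```bash
python3 - <<'E'
from goal import *
c=camera_info("top");im=np.load("top5.npz")["im"]
red=mask(im,(0,140,80),(8,255,255))|mask(im,(170,140,80),(180,255,255));red[:, :305]=0;red[:,325:]=0;red[:222]=0;red[240:]=0
for q in blobs(red,4):print(q[2],onz(c,[q[2]],115).round(1))
E
python3 -m crank '[[-0.03,0,0.017,0,0,0,1],[-0.06,0,0.034,0,0,0,1],[-0.06,0,0.034,0,0,0,1],[-0.06,0,0.034,0,0,0,1]]'
python3 -m crank '[[-0.01,0,0.006,0,0,0,1],[-0.02,0,0.011,0,0,0,1],[-0.02,0,0.011,0,0,0,1],[-0.02,0,0.011,0,0,0,1]]'
```

```text
[314.36363636 230.27272727] [[ 568.6 -125.2  115. ]]
time_s: 10.45
eef_pos: [432.3, -141.4, 146.4]
ee_rot: [-0.022, 0.864, 0.038, 0.501]
force: [-0.2, -0.1, -1.5]
grip_width: 0.479
grip_force: 41.5
time_s: 10.85
eef_pos: [432.4, -141.5, 144.4]
ee_rot: [-0.021, 0.864, 0.038, 0.502]
force: [0.6, 0.4, 2.7]
grip_width: 0.478
grip_force: 41.6
```

```bash
python3 -m crank '[[-0.006,0,0.003,0,0,0,1],[-0.012,0,0.006,0,0,0,1],[-0.012,0,0.006,0,0,0,1],[-0.012,0,0.006,0,0,0,1]]'
python3 -c "
from goal import *
p,R=cur();print((p+R.apply(bT)).round(1),R.apply(aT).round(3))"
```

```text
time_s: 11.25
eef_pos: [432.7, -141.6, 143.8]
ee_rot: [-0.021, 0.863, 0.039, 0.503]
force: [-2.3, 1.3, 10.5]
grip_width: 0.48
grip_force: 42.1
[ 571.3 -130.1    7.7] [-0.007 -0.001  1.   ]
```

The bottle is in contact at about 11 N. I'll release gently, then back out along the tool axis.

```bash
python3 -m crank '[[0,0,0,0,0,0,0.45],[0,0,0,0,0,0,0.4],[0,0,0,0,0,0,0.35],[0,0,0,0,0,0,0.25],[0,0,0,0,0,0,0.15],[0,0,0,0,0,0,0.1],[0,0,0,0,0,0,0.1],[0,0,0,0,0,0,0.1]]'
python3 -m crank '[[0,0,-0.1,0,0,0,0.1],[0,0,-0.25,0,0,0,0.1],[0,0,-0.5,0,0,0,0.1],[0,0,-0.8,0,0,0,0.1],[0,0,-1,0,0,0,0.1],[0,0,-1,0,0,0,0.1],[0,0,-1,0,0,0,0.1]]'
python3 - <<'E'
from goal import *
print(status.sense()["joints"].round(2))
im,d=capture("wrist");c=camera_info("wrist");np.savez("w6.npz",im=im,d=d,**c)
cs=camera_info("scene");i2,d=capture("scene");a=cv2.resize(im,(500,375))
u,v=proj(cs,[550,-129,40])[0].astype(int);b=cv2.resize(i2[v-60:v+60,u-48:u+48],(300,375),interpolation=cv2.INTER_CUBIC)
cv2.imwrite("pics/c6.png",np.hstack([a,b])[:,:,::-1])
E
```

```text
time_s: 12.05
eef_pos: [432.2, -141.4, 142.8]
ee_rot: [-0.021, 0.864, 0.038, 0.501]
force: [0.7, 0.1, 0.8]
grip_width: 0.9
grip_force: 0.0
time_s: 12.75
eef_pos: [345.7, -149.2, 192.7]
ee_rot: [-0.021, 0.864, 0.038, 0.502]
force: [1.4, -0.4, -0.4]
grip_width: 0.901
grip_force: 0.0
[-0.89  0.37  2.33  1.88  0.86 -1.09]
```

View pics/c6.png

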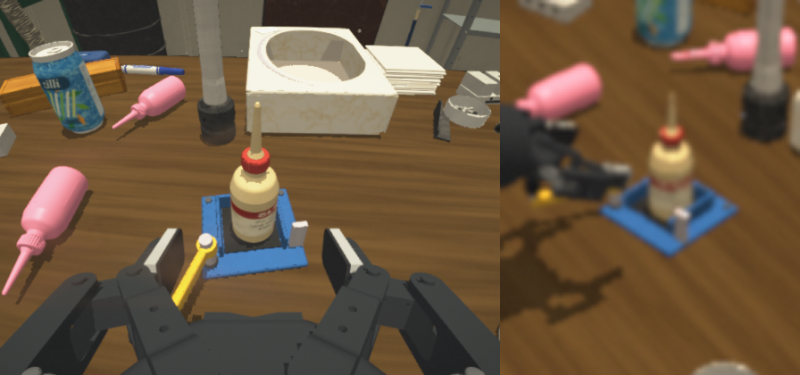

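The bottle stands upright in the bay at about (255,205), clear of the fingers, with the keeper still open on the left. Next I'll plan the push on the knob with closed fingers.

```bash
cat > push.py <<'E'
from seg import *
H=np.array([527.4,-95.8]);T=np.radians(70)
t=np.array([np.cos(T),0,-np.sin(T)]);R=tool(t,[0,-1,0])
def tip(th,extra=0):
    K=H+84*np.array([np.cos(th),np.sin(th)]);ta=np.array([-np.sin(th),np.cos(th)])
    s=0
    while np.hypot(*np.maximum(np.abs(ta*s)-[11/np.sin(T),14.5],0))<8: s+=.1
    return K-ta*(s+extra)
def tcp(xy,z): return np.array([*xy,z])-173*t
E
python3 - <<'E'
from push import *
F=tip(np.radians(165.4),16);print(F);A=tcp(F,125);plan(A,R,3);print("down");plan(tcp(F,49),R,1,A,R)
print(R.as_matrix().round(3))
for d in (165,180,200,220,240,260,275,283):print(d,tip(np.radians(d)).round(1))
E
```

```text
[456.01875546 -36.59520351]
0 shift [ 0.376 -0.358  0.017] turn [-0.024 -0.298  0.03 ] rows>= 1.6
1 shift [ 0.361 -0.366 -0.076] turn [-0.024 -0.298  0.03 ] rows>= 1.6
2 shift [ 0.324 -0.372 -0.164] turn [-0.024 -0.298  0.03 ] rows>= 1.6
down
0 shift [-0.26   0.     0.714] turn [0. 0. 0.] rows>= 1.5
[[ 0.94   0.     0.342]
 [ 0.    -1.     0.   ]
 [ 0.342  0.    -0.94 ]]
165 [452.3 -51.6]
180 [443.4 -73.3]
200 [ 440.3 -102. ]
220 [ 445.9 -129.3]
240 [ 465.7 -157.1]
260 [ 493. -175.]
275 [ 515.  -181.2]
283 [ 526.5 -182.2]
```

```bash
python3 -m crank '[[0.376,-0.358,0.017,-0.024,-0.298,0.03,0.3],[0.376,-0.358,0.017,-0.024,-0.298,0.03,0.6],[0.376,-0.358,0.017,-0.024,-0.298,0.03,1],[0.376,-0.358,0.017,-0.024,-0.298,0.03,1]]' 20 | head -3
python3 -m crank '[[0.361,-0.366,-0.076,-0.024,-0.298,0.03,1],[0.361,-0.366,-0.076,-0.024,-0.298,0.03,1],[0.361,-0.366,-0.076,-0.024,-0.298,0.03,1],[0.361,-0.366,-0.076,-0.024,-0.298,0.03,1]]' | head -3
python3 -m crank '[[0.324,-0.372,-0.164,-0.024,-0.298,0.03,1],[0.324,-0.372,-0.164,-0.024,-0.298,0.03,1],[0.324,-0.372,-0.164,-0.024,-0.298,0.03,1],[0.324,-0.372,-0.164,-0.024,-0.298,0.03,1],[0.324,-0.372,-0.164,-0.024,-0.298,0.03,1],[0.324,-0.372,-0.164,-0.024,-0.298,0.03,1]]'
python3 - <<'E'
from push import *
F=tip(np.radians(165.4),16);plan(tcp(F,49),R,1)
print(status.sense()["joints"].round(2))
im,d=capture("wrist");c=camera_info("wrist");np.savez("w7.npz",im=im,d=d,**c)
print(proj(c,[[*F,125],[448,-75,64],[527,-96,45]]).round())
cv2.imwrite("pics/w7.png",im[:,:,::-1])
E
```

```text
time_s: 13.25
eef_pos: [362.9, -111.3, 223.9]
ee_rot: [-0.015, 0.917, 0.027, 0.398]
time_s: 13.65
eef_pos: [379.5, -74.4, 254.8]
ee_rot: [-0.009, 0.958, 0.013, 0.286]
time_s: 14.25
eef_pos: [396.3, -37.1, 286.5]
ee_rot: [-0.002, 0.985, 0.0, 0.173]
force: [-0.5, 0.5, 0.0]
grip_width: 0.0
grip_force: 0.0
0 shift [-0.25  -0.001  0.707] turn [-0.006  0.002 -0.001] rows>= 1.5
[-0.42  0.14  2.09  0.25  0.61  0.97]
[[280. 260.]
 [334. 261.]
 [356. 158.]]
```

View pics/w7.png

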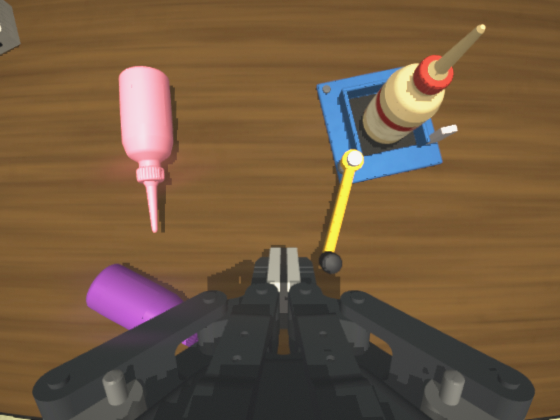

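The closed fingertips are at (284,260), just to the +y side of the knob at (331,262). I'll lower and push the first part.

```bash
python3 -m crank '[[-0.1,0,0.28,0,0,0,1],[-0.19,0,0.53,0,0,0,1],[-0.25,0,0.707,-0.006,0,0,1],[-0.25,0,0.707,-0.006,0,0,1],[-0.25,0,0.707,-0.006,0,0,1]]'
python3 -m crank '[[-0.02,0.08,-0.007,0,0,0,1],[-0.035,0.15,-0.013,0,0,0,1],[-0.06,0.2,-0.02,0,0,0,1],[-0.08,0.255,-0.029,0,0,0,1],[-0.1,0.31,-0.036,0,0,0,1],[-0.118,0.367,-0.043,0,0,0,1],[-0.13,0.44,-0.047,0,0,0,1],[-0.141,0.514,-0.051,0,0,0,1],[-0.148,0.654,-0.054,0,0,0,1],[-0.132,0.794,-0.048,0,0,0,1],[-0.095,0.927,-0.035,0,0,0,1],[-0.095,0.927,-0.035,0,0,0,1]]'
python3 - <<'E'
from push import *
p,_=cur();print("tip",p+173*t)
P=p
for d in(230,240,250,260,270,275,279,283,285):
    q=tcp(tip(np.radians(d)),49)-p;print(d,(R.inv().apply(q)/100).round(3))
im,d=capture("wrist");c=camera_info("wrist");np.savez("w8.npz",im=im,d=d,**c)
y=mask(im,(18,120,120),(35,255,255))
for b in blobs(y,60):
    Q=b[0];print(b[1],end=" ")
    L=cv2.fitLine(onz(c,Q,38)[:,:2].astype(np.float32),cv2.DIST_L2,0,.01,.01).ravel();print(L.round(2),np.degrees(np.arctan2(L[1],L[0])).round(1))
E
```

```text
time_s: 14.8
eef_pos: [397.2, -36.9, 212.7]
ee_rot: [0.001, 0.985, -0.001, 0.174]
force: [0.9, -0.7, 0.4]
grip_width: 0.0
grip_force: 0.0
time_s: 16.0
eef_pos: [387.4, -130.8, 213.1]
ee_rot: [0.002, 0.985, -0.001, 0.174]
force: [-0.3, 0.5, -0.7]
grip_width: -0.002
grip_force: 0.0
tip [ 446.5476929  -130.81644952   50.53209043]
230 [0.064 0.129 0.039]
240 [0.174 0.263 0.08 ]
250 [0.299 0.367 0.125]
260 [0.431 0.442 0.173]
270 [0.568 0.49  0.223]
275 [0.638 0.504 0.249]
279 [0.692 0.511 0.268]
283 [0.746 0.514 0.288]
285 [0.773 0.514 0.298]
[ 200  106  104  123 2135] [   0.78    0.63  497.93 -115.99] 38.8
```

```bash
python3 -m crank '[[0.03,0.065,0.02,0,0,0,1],[0.064,0.129,0.034,0,0,0,1],[0.12,0.195,0.055,0,0,0,1],[0.174,0.263,0.075,0,0,0,1],[0.235,0.315,0.1,0,0,0,1],[0.299,0.367,0.12,0,0,0,1],[0.365,0.405,0.145,0,0,0,1],[0.431,0.442,0.17,0,0,0,1],[0.5,0.466,0.195,0,0,0,1],[0.568,0.49,0.22,0,0,0,1],[0.638,0.504,0.245,0,0,0,1],[0.638,0.504,0.245,0,0,0,1]]'
cat > look.py <<'E'
from push import *
p,_=cur();print("tip",p+173*t,status.sense()["force"].round(1))
for d in(279,281,283,285):
    q=tcp(tip(np.radians(d)),49)-p;print(d,(R.inv().apply(q)/100).round(3))
im,d=capture("wrist");c=camera_info("wrist");np.savez("w9.npz",im=im,d=d,**c)
y=mask(im,(18,120,120),(35,255,255))
for b in blobs(y,60):
    L=cv2.fitLine(onz(c,b[0],38)[:,:2].astype(np.float32),cv2.DIST_L2,0,.01,.01).ravel();print(b[1],L.round(2),np.degrees(np.arctan2(L[1],L[0])).round(1))
cv2.imwrite("pics/w9.png",im[:,:,::-1])
E
python3 look.py
```

```text
time_s: 17.25
eef_pos: [455.9, -179.9, 212.0]
ee_rot: [0.002, 0.985, -0.0, 0.174]
force: [-0.3, -0.1, -0.2]
grip_width: -0.006
grip_force: 0.0
tip [ 515.09458879 -179.92997173   49.43671553] [-0.3 -0.1 -0.2]
279 [0.052 0.02  0.024]
281 [0.079 0.022 0.034]
283 [0.106 0.023 0.043]
285 [0.132 0.023 0.053]
[ 117  220  145   34 2047] [ 5.0000e-02 -1.0000e+00  5.2902e+02 -1.2816e+02] -87.1
```

```bash
python3 -m crank '[[0.03,0.01,0.012,0,0,0,1],[0.06,0.018,0.024,0,0,0,1],[0.085,0.022,0.033,0,0,0,1],[0.1,0.023,0.038,0,0,0,1],[0.1,0.023,0.038,0,0,0,1]]' | grep -E "pos|force"
for i in 1 2; do python3 -m crank '[[0.01,0,0.004,0,0,0,1],[0.02,0,0.007,0,0,0,1],[0.02,0,0.007,0,0,0,1]]' | grep -E "pos|force:"; done
python3 look.py
```

```text
eef_pos: [466.0, -182.1, 211.8]
force: [-0.4, 0.2, 0.2]
grip_force: 0.0
eef_pos: [468.1, -182.1, 211.9]
force: [-0.1, -0.2, 0.7]
grip_force: 0.1
eef_pos: [470.2, -182.1, 211.9]
force: [0.3, 0.1, -0.3]
grip_force: 0.1
tip [ 529.36197253 -182.12246814   49.31340024] [ 0.3  0.1 -0.3]
279 [-0.082 -0.002 -0.026]
281 [-0.054 -0.    -0.016]
283 [-0.028  0.001 -0.007]
285 [-0.001  0.001  0.003]
[ 112  228  143   50 2022] [ 2.1000e-01 -9.8000e-01  5.3480e+02 -1.2745e+02] -77.9
```

```bash
for i in 1 2; do python3 -m crank '[[0.005,0,0.002,0,0,0,1],[0.01,0,0.004,0,0,0,1],[0.01,0,0.004,0,0,0,1]]' | grep -E "pos|force:"; done
python3 look.py
```

```text
eef_pos: [471.2, -182.1, 211.8]
force: [0.1, 0.3, -0.8]
grip_force: 0.2
eef_pos: [472.1, -182.1, 211.7]
force: [-3.9, -0.2, 0.9]
grip_force: 2.0
tip [ 531.24885494 -182.05086325   49.10010796] [-3.9 -0.2  0.9]
279 [-0.099 -0.002 -0.035]
281 [-0.071  0.    -0.025]
283 [-0.045  0.002 -0.015]
285 [-0.018  0.002 -0.006]
[ 112  230  142   51 2020] [ 2.2000e-01 -9.8000e-01  5.3517e+02 -1.2693e+02] -77.4
```

View pics/w9.png

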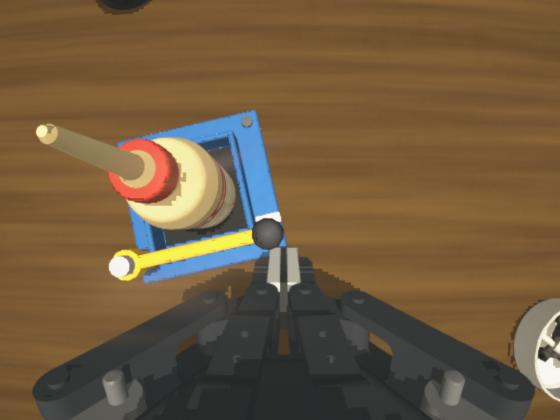

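The bar is shut: the knob at (267,234) rests against the white stop plate, the contact force is rising, and the bottle stands in the bay. One more small push to seat it, then I'll withdraw.

```bash
python3 -m crank '[[0.005,0,0.002,0,0,0,1],[0.01,0,0.004,0,0,0,1],[0.01,0,0.004,0,0,0,1]]' | grep -E "pos|force:"
python3 -m crank '[[-0.05,0,-0.02,0,0,0,1],[-0.2,0,-0.07,0,0,0,1],[-0.4,0,-0.15,0,0,0,1],[-0.4,0,-0.15,0,0,0,1]]' | grep -E "pos|force:"
python3 -m crank '[[0,0,-0.4,0,0,0,1],[0,0,-0.8,0,0,0,1],[0,0,-1,0,0,0,1],[0,0,-1,0,0,0,1],[0,0,-1,0,0,0,1]]'| grep -E "pos|force:"
python3 look.py
python3 - <<'E'
from h import *
c=camera_info("scene");im,_=capture("scene");u,v=proj(c,[560,-129,50])[0].astype(int)
w=np.load("w9.npz")["im"]
b=cv2.resize(im[v-60:v+60,u-48:u+48],(300,375),interpolation=cv2.INTER_CUBIC)
cv2.imwrite("pics/c10.png",np.hstack([cv2.resize(w,(500,375)),b])[:,:,::-1])
E
```

```text
eef_pos: [472.9, -182.0, 211.5]
force: [-9.3, 0.3, 4.3]
grip_force: 4.7
eef_pos: [429.3, -181.9, 212.1]
force: [0.4, -0.8, 0.4]
grip_force: 0.0
eef_pos: [396.7, -181.8, 306.0]
force: [-0.2, 0.2, -1.0]
grip_force: 0.0
tip [ 455.83047979 -181.75893594  143.40154698] [-0.2  0.2 -1. ]
279 [2.880e-01 1.000e-03 1.109e+00]
281 [0.315 0.003 1.119]
283 [0.341 0.005 1.129]
285 [0.368 0.005 1.138]
[ 172  144  100   34 1037] [ 2.5000e-01 -9.7000e-01  5.3368e+02 -1.3022e+02] -75.6
```

View pics/c10.png

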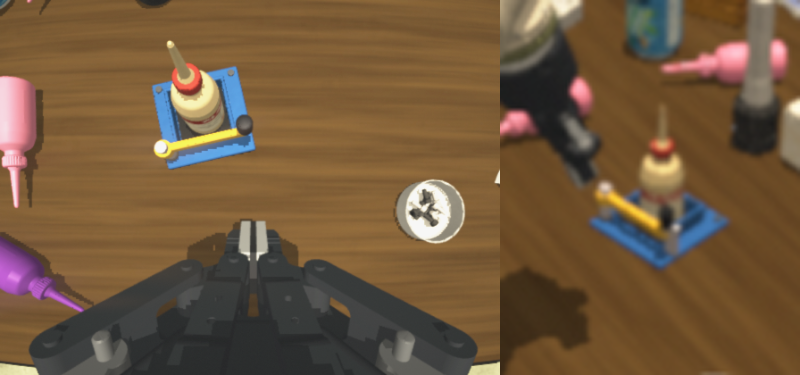

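The bottle stands upright in the bay at about (195,95), the bar is shut with its knob at (245,125), and the robot is clear of everything. I'll hand in.

```bash
python3 -c "
from rig import ticket
print(ticket.finish_job())"
```

```text
the job is handed in; nothing more can be done
None
```

The oil bottle stands upright in its blue holder, set down and released before the keeper bar was swung fully shut against its stop. None of the four items to leave alone was touched, and the job was handed in at about 19 s; no verdict was returned.

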